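Pack the jar order and close the carton

ROBOT

A 7-joint arm with a two-finger parallel gripper is mounted at the origin on the work surface. World frame = base frame: x ahead of the robot, y to its left, z up, the work surface at z = 0. Lengths are in m, angles in rad, forces in N, time in s.
With the tool pointing down it reaches from about 0.425 to 0.825 m from the base axis. Payload 3.6 kg.
Tool frame: the origin (TCP) lies at the very end of the fingers, on their centre line; the grasp point (between the pads) lies 19 mm behind it (grip_depth is the distance from the TCP to the grasp point, in m); z points along the fingers, y is the line along which they close (so a half turn about z gives the same grasp; the last joint's range is limited). The gripper opens to 85 mm and grips with 20 to 120 N. Pads are 22 mm wide; open, the fingers measure 114 mm over their backs; the gripper's body (76 mm by 85 mm) begins 54 mm behind the grasp point. The pads swing forward as they close: fully open they stand 13 mm farther back than shut.
Start: joints at [-1.286, 0.615, -0.013, 1.423, 0.008, 1.103, -0.04], TCP at [0.199, 0.619, 0.231] pointing down, gripper open.
Joint ranges: [-3.12, 3.12], [-0.3, 2.06], [-1.34, 1.32], [0.26, 2.42], [-1.36, 4.5], [0.01, 1.98], [-2.84, 2.84]. Speed limits (rad/s): [2.79, 2.79, 3.14, 3.14, 3.14, 3.14, 3.14].

INTERFACE

Orientations are given as a rotation vector (axis times angle).
In Python, from cell import * gives the robot as it stands.
- The arm moves only by the tool move_arm, never from a script. Its argument "increments" is one flat list of numbers, 7 for each row, row after row: the turn, a rotation vector about the tool's x, y, z in units of 90 degrees (1.0 is 90 degrees), then the shift along the tool's x, y, z in units of 0.1 m (1.0 is 0.1 m), then the opening, from 0 (shut) to 1 (fully open). In form: [ax, ay, az, x, y, z, hand, ax, ay, az, x, y, z, hand, ...]. A call has 1 to 8 rows; each row shifts and turns the commanded pose from where the row before left it, along the tool's axes as they then stand; what a row does not reach is not made up. A row lasts 1/8 s, in which the tool goes at most 62.5 mm and 10.7 degrees, less where a joint would pass 70% of its speed; a pose out of reach is approached as far as the arm can. A call with a number of a shift or a turn outside -1 to 1 is refused whole. A call with a gripper value outside its range is refused whole. The fingers move at their own pace and stop on an object; "squeeze" is the grip in N (left out, the last holds). Time passes only in rows, so rows that do not move let the fingers close. It gives the time, the measured TCP pose, the force, the opening and the grip force at its end, in the units of the state.
- read_state(): the state, without advancing time (a new reading comes with each control period).
- capture(name): name is "side" or "top"; returns the picture (420x560x3 uint8, red, green, blue); there is no depth.
- camera_params(name): a dict with "vfov" (degrees; the focal length in pixels is half the picture's height over the tangent of half this angle, whatever the lens; pixels are square), "cx", "cy" (the principal point, pixels), "distortion" ([k1, k2, p1, p2, k3] as OpenCV has them; the pictures are not rectified), "R" (3x3) and "t" (3): a world point X has camera coordinates R X + t. Camera axes: x right, y down, z forward; pixel columns grow to the right and rows downward; lengths in m; the calibration is good to about 2 mm. A picture is of the moment at which its call begins. camera_params takes no time and is no camera call.
- finish_job(): hands the job in; it is judged then, once.
The state is a dict: "t": time; "joint_positions": joint angles; "qvel": joint speeds; "effort": joint torques, N m; "eef_pos": TCP position; "tcp_rot": TCP orientation; "ft_force": force on the tool from outside, world axes, zero at the start; "ft_torque": the same for the moment, N m; "finger_gap": opening from 0.0 (shut) to 1.0 (fully open); "grip_force": force on a finger pad.
Only numpy, scipy, OpenCV 4.12 (cv2) and the standard library are available. Lean on these libraries where they do the work, as an engineer would, in place of code of your own. Each camera call takes 0.05 s, during which the arm holds its last target. There are 200 camera calls.

TASK

Pack this order: stand every small cork-lidded glass jar upright in the open shipping carton, setting it down gently, not dropping it; only when all are in, close the carton, folding both short end flaps down flat and then the two long flaps down flat over them. Throw the crumpled paper and the broken cork lids that lie on the table into the grey waste bin, before or after. Leave everything else where it stands.

Things in the scene. Friction and masses are not known exactly. Their poses are not given: they have to be found in the camera images.
- carton: Brown shipping carton, open at the top, too heavy to move. Outside 146 mm (its x) by 228 mm (its y), cardboard 4 mm thick, inside 138 x 220 mm; inner floor 4 mm above the origin. End walls (its y ends) 92 mm high, long walls 96 mm. Origin: centre of its underside on the table, z up. Its four top flaps, each 72 mm deep and 4 mm thick, stand up at the start, leaning outwards.
- short_left (a joint): Angle (rad) of the short end flap at the carton's +y end: 0 = folded in, flat and level; 1.57 = upright; more = leaning outwards (1.7 to 2.0 at the start, stop 2.6). 136 mm along the hinge, 72 mm deep. Light crease friction (0.025 N m, under 1 N at the edge): stays where left. A fingertip pushed inwards from outside, 20 mm above the hinge, folds it over; then press it flat.
- short_left_hinge (a point): Middle of the hinge line of the short end flap at the carton's +y end, 92 mm above the table, at the carton's outer face; its axes are the carton's. The shut flap lies from this height to 4 mm above it.
- short_right (a joint): Angle (rad) of the short end flap at the carton's -y end: 0 = folded in, flat and level; 1.57 = upright; more = leaning outwards (1.7 to 2.0 at the start, stop 2.6). 136 mm along the hinge, 72 mm deep. Light crease friction (0.025 N m, under 1 N at the edge): stays where left. A fingertip pushed inwards from outside, 20 mm above the hinge, folds it over; then press it flat.
- short_right_hinge (a point): Middle of the hinge line of the short end flap at the carton's -y end, 92 mm above the table, at the carton's outer face; its axes are the carton's. The shut flap lies from this height to 4 mm above it.
- long_near (a joint): Angle (rad) of the long flap on the carton's -x side: 0 = folded in, flat and level; 1.57 = upright; more = leaning outwards (1.7 to 2.0 at the start, stop 2.6). 228 mm along the hinge, 72 mm deep. Light crease friction (0.025 N m, under 1 N at the edge): stays where left. A fingertip pushed inwards from outside, 20 mm above the hinge, folds it over; then press it flat.
- long_near_hinge (a point): Middle of the hinge line of the long flap on the carton's -x side, 96 mm above the table, at the carton's outer face; its axes are the carton's. The shut flap lies from this height to 4 mm above it.
- long_far (a joint): Angle (rad) of the long flap on the carton's +x side: 0 = folded in, flat and level; 1.57 = upright; more = leaning outwards (1.7 to 2.0 at the start, stop 2.6). 228 mm along the hinge, 72 mm deep. Light crease friction (0.025 N m, under 1 N at the edge): stays where left. A fingertip pushed inwards from outside, 20 mm above the hinge, folds it over; then press it flat.
- long_far_hinge (a point): Middle of the hinge line of the long flap on the carton's +x side, 96 mm above the table, at the carton's outer face; its axes are the carton's. The shut flap lies from this height to 4 mm above it.
- bin: Square grey plastic waste bin on the table, open at the top, 200 x 200 mm outside, 110 mm high, walls and floor 4 mm; it does not move. Origin: centre of its underside, z up.
- jar0: Small glass jar with a cork lid, to be packed: glass 58 mm in diameter, cork lid 60 mm in diameter from 60 to 76 mm height, 76 mm high in all, about 0.26 kg, standing upright. Origin: centre of its underside, z up. It may be absent (None from the start).
- jar1: Small glass jar with a cork lid, to be packed: glass 58 mm in diameter, cork lid 60 mm in diameter from 60 to 76 mm height, 76 mm high in all, about 0.26 kg, standing upright. Origin: centre of its underside, z up. It may be absent (None from the start).
- jar2: Small glass jar with a cork lid, to be packed: glass 58 mm in diameter, cork lid 60 mm in diameter from 60 to 76 mm height, 76 mm high in all, about 0.26 kg, standing upright. Origin: centre of its underside, z up. It may be absent (None from the start).
- paper0: Crumpled ball of off-white packing paper, waste: irregular and stiff, 60 mm (its x) by 55 mm (its y) and 50 mm high, about 30 g. Origin: centre of its flat underside. It may be absent.
- paper1: Crumpled ball of off-white packing paper, waste: irregular and stiff, 60 mm (its x) by 55 mm (its y) and 50 mm high, about 30 g. Origin: centre of its flat underside. It may be absent.
- cork0: Half of a broken cork jar lid, waste, lying flat: a half disc of radius 44 mm, 88 mm long (its y), 44 mm across (its x), 20 mm thick, about 30 g. Its straight broken side looks to its -x, 20 mm from the origin, the round side reaches 24 mm to its +x. Origin: on its underside. It may be absent.
- cork1: Half of a broken cork jar lid, waste, lying flat: a half disc of radius 44 mm, 88 mm long (its y), 44 mm across (its x), 20 mm thick, about 30 g. Its straight broken side looks to its -x, 20 mm from the origin, the round side reaches 24 mm to its +x. Origin: on its underside. It may be absent.
- bowl: Small dark wooden bowl of oats, 74 mm in diameter, 34 mm high; stays where it is. Origin: centre of its underside.
- tape: Roll of brown packing tape lying flat, 104 mm in diameter, 48 mm high; stays. Origin: centre of its underside.
- mortar: Marble mortar, 96 mm in diameter, 64 mm high; stays. Origin: centre of its underside.
- spoon: Wooden spoon lying on the table, 220 mm long; stays. Origin near its middle, its x along it.
- twine: Reel of twine, 60 mm in diameter, 56 mm high; stays. Origin: centre of its underside.

How it is judged:
By the outcome, as a careful person would: the job done as asked, in the order asked, and still so for the second after the job is handed in, with the robot touching nothing.
Of jar0, jar1, jar2 only 2 to 3 are there at a start; the rules pass over those that are not, and their reading is None.
Of paper0, paper1, cork0, cork1 only 2 to 3 are there at a start; the rules pass over those that are not, and their reading is None.
At some moment in a run one of paper0, paper1, cork0, cork1 may be knocked a few centimetres aside while the robot is not near it.
It also fails if it takes over 210 s, if anything falls off the work surface, if the arm or the gripper's body presses on something with over 40 N, if the wrist force passes 120 N, or if a joint passes its speed limit or range.

## Working session

There is one attempt and no reset: what is moved stays moved. The work goes in short steps, Python scripts to look and compute and a tool call to move; the robot and the scene stay as the last step left them, time stands still between calls to the robot, and variables do not carry over. Pictures are saved under pics/ and viewed, at most 14 in all, crops included, and the job is handed in when it is done.

Besides the shell and the picture viewer there is one more tool, called after ">>>" as name(argument=value, ...) on one line, values as JSON. move_arm: Moves the arm, as the interface text tells. Its arguments: {"type":"object","properties":{"increments":{"type":"array","items":{"type":"number","minimum":-1,"maximum":1}},"squeeze":{"type":"number"}},"required":["increments"]}

```bash
ls; mkdir -p pics
python3 - <<'E'
from cell import *
import cv2
for n in("side","top"):
    im=capture(n); cv2.imwrite(f"pics/{n}0.png",cv2.resize(im[:,:,::-1],(800,600),interpolation=cv2.INTER_CUBIC)); print(n,camera_params(n))
print(read_state())
E
```

```text
pics
side {'vfov': 53.13595522928987, 'cx': 279.8585987419537, 'cy': 208.7419592071546, 'distortion': array([-0.1052447,  0.       ,  0.       ,  0.       ,  0.       ]), 'R': array([[ 9.09929278e-01, -4.14762764e-01, -7.47145278e-04],
       [-2.20256908e-01, -4.81683718e-01, -8.48214413e-01],
       [ 3.51447867e-01,  7.71979693e-01, -5.29652482e-01]]), 't': array([-0.50774484,  0.20526102,  0.93697481])}
top {'vfov': 51.56833077609154, 'cx': 273.6435895161555, 'cy': 205.57198565734558, 'distortion': array([0.02520582, 0.        , 0.        , 0.        , 0.        ]), 'R': array([[ 2.63802543e-02, -9.99643054e-01,  4.22443410e-03],
       [-9.92145646e-01, -2.66988336e-02, -1.22205523e-01],
       [ 1.22274690e-01, -9.67441138e-04, -9.92495826e-01]]), 't': array([-0.03440935,  0.5622553 ,  1.43922467])}
{'t': 0.1, 'joint_positions': array([-1.28548431,  0.61583599, -0.01261393,  1.42475875,  0.00814372,
        1.10336535, -0.04038409]), 'qvel': array([ 8.96342048e-04, -1.75304709e-03, -8.41119730e-04, -4.25819385e-03,
       -8.53278133e-04,  2.70051562e-04, -7.30701776e-05]), 'effort': array([ 1.15113206e-03, -4.70382500e+01,  2.60176845e-01, -1.71570808e+01,
        1.00247518e-02,  5.86494643e-03,  1.80726487e-07]), 'eef_pos': array([0.19920079, 0.61800437, 0.23023857]), 'tcp_rot': array([-0.48761194, -3.10322342,  0.00360966]), 'ft_force': array([-0.55362456,  0.35221842,  0.09813413]), 'ft_torque': array([-0.03708426,  0.00702693,  0.00954644]), 'grip_force': 0.0, 'finger_gap': 0.9991096388761657}
```

View pics/side0.png

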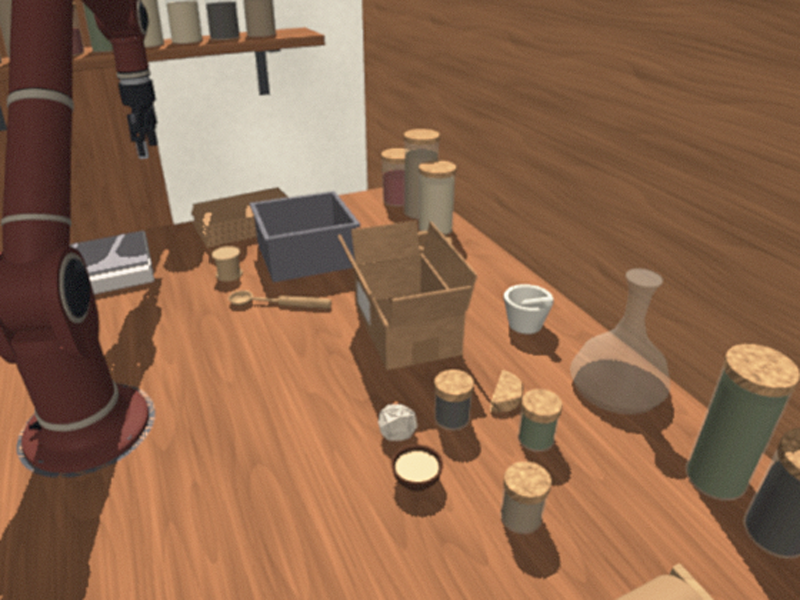

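View pics/top0.png

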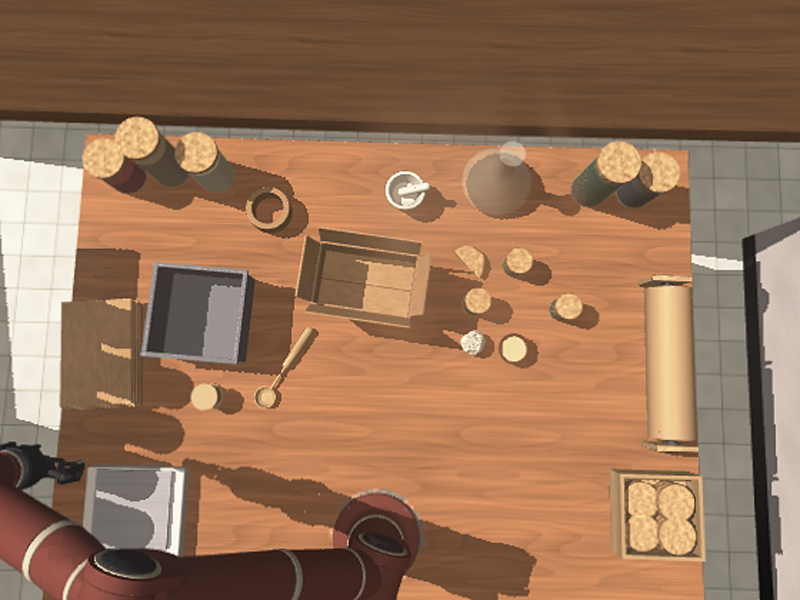

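The top view shows 3 jars (lids at 478,301; 519,262; 568,306), one paper ball (473,343), one cork half (471,261), the carton (365,280) and the bin (197,313). The side view shows the same things. I'll crop for precision.

```bash
cat > h.py <<'E'
import numpy as np,cv2
from cell import *
from scipy.spatial.transform import Rotation as Ro
def cam(n):
    c=camera_params(n);f=210/np.tan(np.radians(c["vfov"]/2))
    return np.array([[f,0,c["cx"]],[0,f,c["cy"]],[0,0,1]]),np.array(c["distortion"]),c["R"],c["t"]
def ray(n,uv):
    K,d,R,t=cam(n);p=cv2.undistortPoints(np.array([[uv]],float),K,d)[0,0]
    v=R.T@np.r_[p,1];return -R.T@t,v/np.linalg.norm(v)
def plane(n,uv,z):
    o,v=ray(n,uv);return (o+v*(z-o[2])/v[2])
def tri(us,ut):
    (a,u),(b,v)=ray("side",us),ray("top",ut)
    s=np.linalg.lstsq(np.c_[u,-v],b-a,rcond=None)[0];p,q=a+u*s[0],b+v*s[1]
    return (p+q)/2,np.linalg.norm(p-q)
def proj(n,X):
    K,d,R,t=cam(n);return cv2.projectPoints(np.array(X,float).reshape(-1,3),cv2.Rodrigues(R)[0],t,K,d)[0].reshape(-1,2)
def crop(n,x0,y0,w,h,k,name,im=None):
    im=capture(n) if im is None else im
    im=cv2.resize(im[y0:y0+h,x0:x0+w,::-1],None,fx=k,fy=k,interpolation=cv2.INTER_CUBIC).copy()
    for x in range(x0-x0%20+20,x0+w,20): cv2.putText(im,str(x),((x-x0)*k,9),0,.35,(0,0,255),1);cv2.line(im,((x-x0)*k,10),((x-x0)*k,16),(0,0,255),1)
    for y in range(y0-y0%20+20,y0+h,20): cv2.putText(im,str(y),(0,(y-y0)*k+4),0,.35,(0,0,255),1);cv2.line(im,(24,(y-y0)*k),(30,(y-y0)*k),(0,0,255),1)
    cv2.imwrite(f"pics/{name}.png",im)
E
python3 - <<'E'
from h import *
crop("top",205,155,200,110,4,"t1"); crop("side",235,150,170,225,3,"s1") if 0 else crop("side",230,150,190,150,4,"s1")
E
```

```text
(no output)
```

View pics/t1.png

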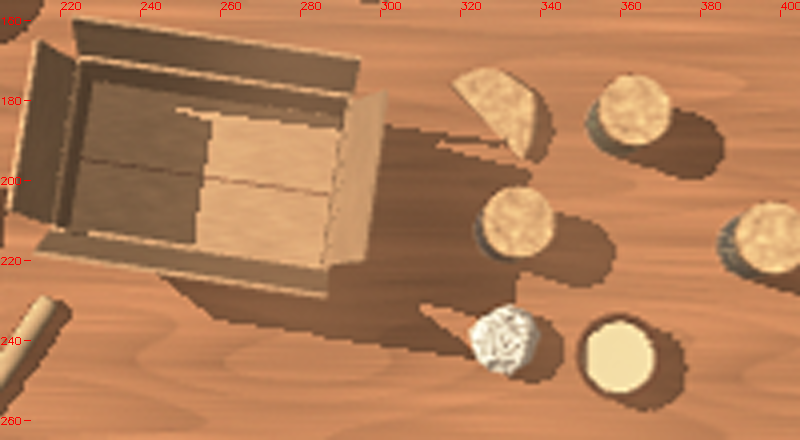

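View pics/s1.png

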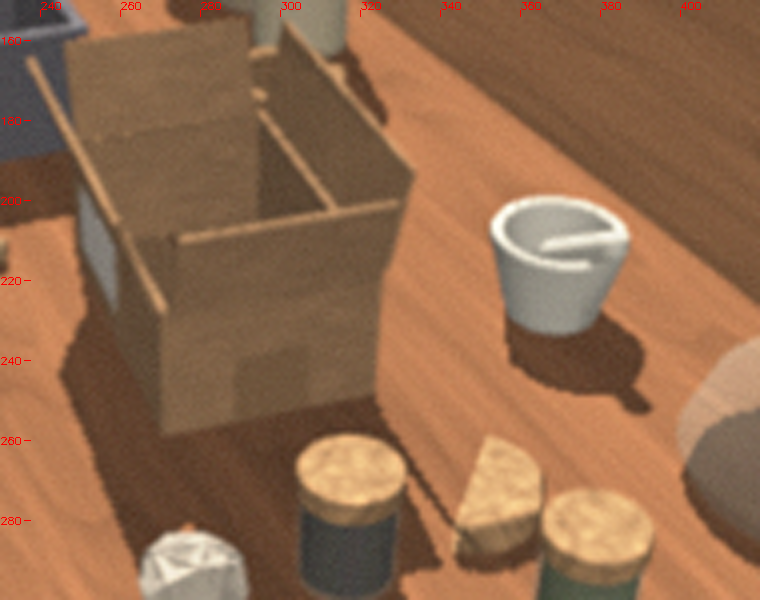

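The crops give the pixel positions: jar lids, the paper ball (top 331,240), the cork half with its straight edge (top crop 453,83 to 524,158), and the carton with its floor seam (top crop 80,160 to 330,193). I'll compute positions from these.

Run:
```python
from h import *
np.set_printoptions(precision=4,suppress=True)
T=lambda x,y:(205+x/4,155+y/4); S=lambda x,y:(230+x/4,150+y/4); k=.7
for n,a,b in[("A",S(351,469),T(515,222)),("B",S(597,527),T(634,109)),("C",(527*k,480*k),T(773,237)),("paper",(397*k,420*k),T(504,339)),
 ("corkend1",S(490,438),T(453,83)),("corkend2",S(459,530),T(524,158))]: 
    p,e=tri(a,b);print(n,p,e)
for n,b,z in[("A",T(515,222),.076),("B",T(634,109),.076),("C",T(773,237),.076),("c1",T(453,83),.02),("c2",T(524,158),.02),("paper",T(504,339),.04)]:print(n,plane("top",b,z))
print("bottom corners",plane("side",S(163,434),0),plane("side",S(377,393),0))
print("seam",plane("top",T(80,160),.004),plane("top",T(330,193),.004))
print("farhinge",plane("top",T(77,57),.096),plane("top",T(348,96),.096))
for u in[(152,264),(249,268),(240,362),(142,355)]:print("bin",plane("top",(u[0]*k,u[1]*k),.11))
for n,u in[("bowl",(514,348)),("mortar",(405,190)),("tape",(268,208)),("spoonA",(314,330)),("spoonB",(266,397)),("twine",(205,396))]:print(n,plane("top",(u[0]*k,u[1]*k),.04))
q=Ro.from_rotvec(read_state()["tcp_rot"]).as_matrix();print(q)
```

```text
A [ 0.5487 -0.2187  0.0714] 0.00277357284273027
B [ 0.6449 -0.3162  0.0717] 0.0008045002290241608
C [ 0.5408 -0.4305  0.0715] 0.00019743435047190594
paper [ 0.4538 -0.2163  0.0268] 0.0017452559877401818
corkend1 [ 0.675  -0.1719  0.0161] 0.0035406183441691664
corkend2 [ 0.6123 -0.2346  0.0152] 0.005972413485032648
A [ 0.5469 -0.2175  0.076 ]
B [ 0.6438 -0.3151  0.076 ]
C [ 0.5402 -0.4291  0.076 ]
c1 [ 0.6726 -0.1707  0.02  ]
c2 [ 0.6088 -0.2325  0.02  ]
paper [ 0.4523 -0.2143  0.04  ]
bottom corners [ 0.5027 -0.0656  0.    ] [ 0.6472 -0.0849  0.    ]
seam [0.5991 0.1502 0.004 ] [ 0.5761 -0.0672  0.004 ]
farhinge [0.671  0.1457 0.096 ] [ 0.6446 -0.0771  0.096 ]
bin [0.6065 0.5203 0.11  ]
bin [0.6034 0.3024 0.11  ]
bin [0.3923 0.3107 0.11  ]
bin [0.4023 0.5271 0.11  ]
bowl [ 0.4421 -0.3105  0.04  ]
mortar [ 0.8151 -0.0467  0.04  ]
tape [0.7614 0.2809 0.04  ]
spoonA [0.4716 0.1586 0.04  ]
spoonB [0.314  0.2628 0.04  ]
twine [0.3129 0.4032 0.04  ]
[[-0.9518  0.3067 -0.0005]
 [ 0.3067  0.9518 -0.0015]
 [-0.     -0.0016 -1.    ]]
```

The carton centre is at about (0.587, 0.040) with yaw −6.7°. I'll align the tool with the carton axes first, so that tool x = carton y, tool y = carton x and tool z = down.

>>> move_arm(increments=[0, 0, 0.11, 0, 0, 0, 0.9, 0, 0, 0.11, 0, 0, 0, 0.9, 0, 0, 0.11, 0, 0, 0, 0.9, 0, 0, 0.11, 0, 0, 0, 0.9, 0, 0, 0.11, 0, 0, 0, 0.9, 0, 0, 0.11, 0, 0, 0, 0.9, 0, 0, 0.11, 0, 0, 0, 0.9, 0, 0, 0.106, 0, 0, 0, 0.9], squeeze=40)

```text
t: 1.2
eef_pos: [0.1991, 0.6185, 0.2309]
tcp_rot: [2.353, 2.081, -0.001]
ft_force: [-0.2, 0.6, -0.2]
finger_gap: 0.903
grip_force: 0.0
```

```bash
cat >> h.py <<'E'
YAW=np.radians(-6.7);U=np.array([np.cos(YAW),np.sin(YAW)]);V=np.array([-np.sin(YAW),np.cos(YAW)]);C0=np.array([.587,.0395])
def go(*ws):
    "increments (tool x,y,z in 0.1 m) from the present pose through world waypoints, tool axes as they stand; starting pose measured"
    s=read_state();R=Ro.from_rotvec(s["tcp_rot"]).as_matrix();p=s["eef_pos"]
    print("t",s["t"],"tcp",p.round(4),"y-dir deg",np.degrees(np.arctan2(R[1,1],R[0,1])).round(2),"tilt",R[:2,2].round(4),"q7",s["joint_positions"][6].round(2))
    for w in ws: w=np.array(w,float);print((R.T@(w-p)*10).round(3));p=w
def cw(u,v,z): return [*(C0+u*U+v*V),z]
E
python3 -c "
from h import *
go((.5,.2,.24),(.5405,-.4297,.24),(.5405,-.4297,.036),(.5405,-.4297,.24),cw(0,-.067,.24))"
```

```text
t 1.2 tcp [0.1991 0.6185 0.2309] y-dir deg -7.0 tilt [-0.0005 -0.0007] q7 -1.22
[-3.787  3.497 -0.089]
[-6.201e+00  1.170e+00  4.000e-03]
[2.00e-03 1.00e-03 2.04e+00]
[-2.00e-03 -1.00e-03 -2.04e+00]
[ 4.044e+00 -1.070e-01 -3.000e-03]
```

>>> move_arm(increments=[0, 0, 0, -0.344, 0.318, -0.01, 0.9, 0, 0, 0, -0.344, 0.318, -0.01, 0.9, 0, 0, 0, -0.344, 0.318, -0.01, 0.9, 0, 0, 0, -0.344, 0.318, -0.01, 0.9, 0, 0, 0, -0.344, 0.318, -0.01, 0.9, 0, 0, 0, -0.344, 0.318, -0.01, 0.9, 0, 0, 0, -0.344, 0.318, -0.01, 0.9, 0, 0, 0, -0.344, 0.318, -0.01, 0.9])

```text
t: 2.2
eef_pos: [0.4205, 0.3144, 0.2393]
tcp_rot: [-2.347, -2.088, -0.0]
ft_force: [1.5, 1.0, 0.5]
finger_gap: 0.902
grip_force: 0.0
```

>>> move_arm(increments=[0, 0, 0, -0.344, 0.318, 0, 0.9, 0, 0, 0, -0.344, 0.318, 0, 0.9, 0, 0, 0, -0.344, 0.318, 0, 0.9, 0, 0, 0, -0.477, 0.09, 0, 0.9, 0, 0, 0, -0.477, 0.09, 0, 0.9, 0, 0, 0, -0.477, 0.09, 0, 0.9, 0, 0, 0, -0.477, 0.09, 0, 0.9, 0, 0, 0, -0.477, 0.09, 0, 0.9])

```text
t: 3.2
eef_pos: [0.5194, -0.0415, 0.2393]
tcp_rot: [-2.347, -2.088, -0.0]
ft_force: [0.5, 0.3, -0.1]
finger_gap: 0.899
grip_force: 0.0
```

>>> move_arm(increments=[0, 0, 0, -0.477, 0.09, 0, 0.9, 0, 0, 0, -0.477, 0.09, 0, 0.9, 0, 0, 0, -0.477, 0.09, 0, 0.9, 0, 0, 0, -0.477, 0.09, 0, 0.9, 0, 0, 0, -0.477, 0.09, 0, 0.9, 0, 0, 0, -0.477, 0.09, 0, 0.9, 0, 0, 0, -0.477, 0.09, 0, 0.9, 0, 0, 0, -0.477, 0.09, 0, 0.9])

```text
t: 4.2
eef_pos: [0.5466, -0.4287, 0.239]
tcp_rot: [-2.347, -2.088, -0.001]
ft_force: [0.5, 0.3, 0.1]
finger_gap: 0.9
grip_force: 0.0
```

```bash
python3 -c "
from h import *
go((.5405,-.4297,.24),(.5405,-.4297,.036),(.5405,-.4297,.24),cw(0,-.067,.24))
crop('top',330,150,110,110,5,'t2')"
```

```text
t 4.2 tcp [ 0.5466 -0.4287  0.239 ] y-dir deg -6.67 tilt [-0.      0.0007] q7 0.74
[-0.017 -0.059 -0.01 ]
[-1.00e-03  0.00e+00  2.04e+00]
[ 1.00e-03 -0.00e+00 -2.04e+00]
[ 4.044e+00 -8.400e-02  3.000e-03]
```

>>> move_arm(increments=[0, 0, 0, -0.017, -0.059, 0, 0.9, 0, 0, 0, 0, 0, 0.4, 0.9, 0, 0, 0, 0, 0, 0.4, 0.9, 0, 0, 0, 0, 0, 0.4, 0.9, 0, 0, 0, 0, 0, 0.4, 0.9, 0, 0, 0, 0, 0, 0.3, 0.9, 0, 0, 0, 0, 0, 0.13, 0.9, 0, 0, 0, 0, 0, 0, 0.9])

```text
t: 5.25
eef_pos: [0.5405, -0.4273, 0.036]
tcp_rot: [-2.345, -2.088, -0.0]
ft_force: [0.2, 0.1, 0.4]
finger_gap: 0.901
grip_force: 0.0
```

>>> move_arm(increments=[0, 0, 0, 0, 0, 0, 0.3, 0, 0, 0, 0, 0, 0, 0.3, 0, 0, 0, 0, 0, 0, 0.3, 0, 0, 0, 0, 0, 0, 0.3, 0, 0, 0, 0, 0, 0, 0.3, 0, 0, 0, 0, 0, 0, 0.3], squeeze=40)

```text
t: 6.0
eef_pos: [0.5413, -0.4294, 0.0383]
tcp_rot: [2.345, 2.086, 0.001]
ft_force: [-0.9, -0.1, 5.8]
finger_gap: 0.692
grip_force: 43.7
```

```bash
python3 -c "
from h import *
go((.5405,-.4297,.04))
crop('side',300,270,120,120,5,'s2')"
```

```text
t 6.0 tcp [ 0.5413 -0.4294  0.0383] y-dir deg -6.7 tilt [ 0.0026 -0.002 ] q7 0.82
[-0.004 -0.007 -0.017]
```

View pics/s2.png

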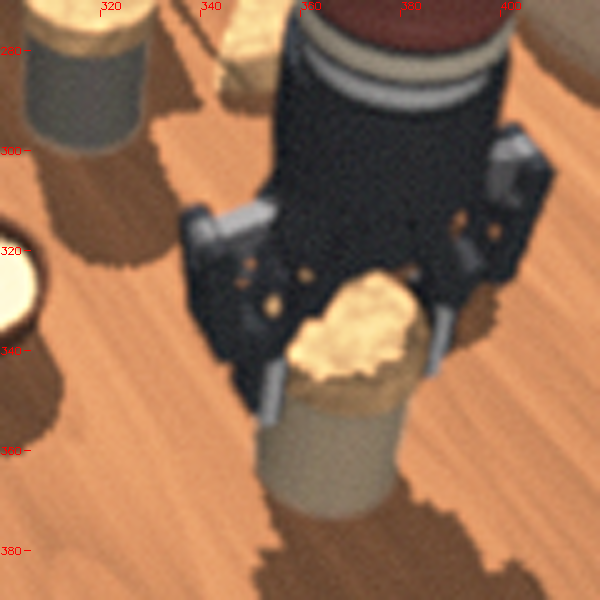

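The jar is held squarely by the lid (gap 0.69, 44 N). I'll lift it and carry it to the +y slot.

>>> move_arm(increments=[0, 0, 0, 0, 0, -0.2, 0.3, 0, 0, 0, 0, 0, -0.45, 0.3, 0, 0, 0, 0, 0, -0.5, 0.3, 0, 0, 0, 0, 0, -0.5, 0.3, 0, 0, 0, 0, 0, -0.39, 0.3, 0, 0, 0, 0.3, -0.02, 0, 0.3, 0, 0, 0, 0.4, -0.02, 0, 0.3, 0, 0, 0, 0.4, -0.02, 0, 0.3])

```text
t: 7.05
eef_pos: [0.5468, -0.3172, 0.2409]
tcp_rot: [-2.348, -2.087, -0.0]
ft_force: [-0.4, 0.4, -1.2]
finger_gap: 0.689
grip_force: 43.8
```

>>> move_arm(increments=[0, 0, 0, 0.55, -0.01, 0, 0.3, 0, 0, 0, 0.55, -0.01, 0, 0.3, 0, 0, 0, 0.55, 0, 0, 0.3, 0, 0, 0, 0.55, 0, 0, 0.3, 0, 0, 0, 0.55, 0, 0, 0.3, 0, 0, 0, 0.55, 0, 0, 0.3, 0, 0, 0, 0.55, 0, 0, 0.3, 0, 0, 0, 0.3, 0, 0, 0.3])

```text
t: 8.05
eef_pos: [0.5931, 0.0986, 0.2406]
tcp_rot: [-2.34, -2.092, -0.002]
ft_force: [0.4, -0.8, -1.0]
finger_gap: 0.692
grip_force: 43.8
```

>>> move_arm(increments=[0, 0, 0, 0.1, 0, 0, 0.3, 0, 0, 0, 0, 0, 0, 0.3, 0, 0, 0, 0, 0, 0, 0.3])

```text
t: 8.43
eef_pos: [0.5948, 0.1008, 0.2407]
tcp_rot: [2.351, 2.082, -0.002]
ft_force: [0.2, -0.8, -2.2]
finger_gap: 0.689
grip_force: 43.8
```

```bash
python3 -c "
from h import *
go(cw(0,.067,.24),cw(0,.067,.042))
im=np.concatenate([cv2.resize(capture('top')[130:270,190:370],None,fx=4,fy=4)[:,:,::-1]],0);cv2.imwrite('pics/t3.png',im)
print(read_state()['finger_gap'])"
```

```text
t 8.425 tcp [0.5948 0.1008 0.2407] y-dir deg -6.93 tilt [ 0.0001 -0.0018] q7 -0.09
[ 0.052 -0.007  0.007]
[ 3.00e-03 -1.00e-03  1.98e+00]
0.6873879694065422
```

View pics/t3.png

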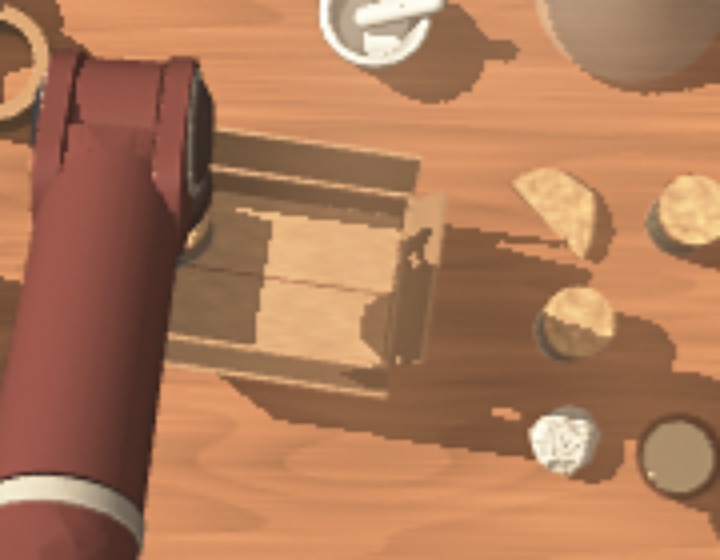

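>>> move_arm(increments=[0, 0, 0, 0.05, 0, 0, 0.3, 0, 0, 0, 0, 0, 0.35, 0.3, 0, 0, 0, 0, 0, 0.4, 0.3, 0, 0, 0, 0, 0, 0.4, 0.3, 0, 0, 0, 0, 0, 0.35, 0.3, 0, 0, 0, 0, 0, 0.25, 0.3, 0, 0, 0, 0, 0, 0.1, 0.3, 0, 0, 0, 0, 0, 0, 0.3])

```text
t: 9.48
eef_pos: [0.5956, 0.1086, 0.0552]
tcp_rot: [-2.348, -2.087, 0.001]
ft_force: [0.5, -0.3, -3.2]
finger_gap: 0.689
grip_force: 43.8
```

>>> move_arm(increments=[0, 0, 0, 0, 0, 0.05, 0.3, 0, 0, 0, 0, 0, 0.04, 0.3, 0, 0, 0, 0, 0, 0.03, 0.3, 0, 0, 0, 0, 0, 0.02, 0.3, 0, 0, 0, 0, 0, 0, 0.3])

```text
t: 10.1
eef_pos: [0.5955, 0.1089, 0.0424]
tcp_rot: [-2.347, -2.088, -0.001]
ft_force: [-2.2, -0.6, 4.3]
finger_gap: 0.687
grip_force: 44.1
```

>>> move_arm(increments=[0, 0, 0, 0, 0, 0, 0.75, 0, 0, 0, 0, 0, 0, 0.8, 0, 0, 0, 0, 0, 0, 0.85, 0, 0, 0, 0, 0, 0, 0.85, 0, 0, 0, 0, 0, -0.2, 0.85, 0, 0, 0, 0, 0, -0.3, 0.85, 0, 0, 0, 0, 0, -0.4, 0.85, 0, 0, 0, 0, 0, -0.5, 0.85])

```text
t: 11.1
eef_pos: [0.5947, 0.1087, 0.1817]
tcp_rot: [-2.347, -2.087, 0.003]
ft_force: [1.4, 0.0, 0.5]
finger_gap: 0.852
grip_force: 0.0
```

>>> move_arm(increments=[0, 0, 0, 0, 0, -0.4, 0.9, 0, 0, 0, 0, 0, 0, 0.9])

```text
t: 11.35
eef_pos: [0.5978, 0.1085, 0.2252]
tcp_rot: [2.344, 2.085, 0.011]
ft_force: [-1.1, -0.8, -0.8]
finger_gap: 0.903
grip_force: 0.0
```

```bash
python3 -c "
from h import *
B=(.6443,-.3156)
go((*B,.22),(*B,.036),(*B,.24),cw(0,0,.24),cw(0,0,.042))"
```

```text
t 11.35 tcp [0.5978 0.1085 0.2252] y-dir deg -6.71 tilt [0.0082 0.0013] q7 -0.08
[-4.158  0.957  0.05 ]
[-0.004 -0.015  1.84 ]
[ 0.005  0.016 -2.04 ]
[ 3.46  -0.984  0.   ]
[-0.005 -0.016  1.98 ]
```

>>> move_arm(increments=[0, 0, 0, -0.52, 0.12, 0, 0.9, 0, 0, 0, -0.52, 0.12, 0, 0.9, 0, 0, 0, -0.52, 0.12, 0, 0.9, 0, 0, 0, -0.52, 0.12, 0, 0.9, 0, 0, 0, -0.52, 0.12, 0, 0.9, 0, 0, 0, -0.52, 0.12, 0, 0.9, 0, 0, 0, -0.52, 0.12, 0, 0.9, 0, 0, 0, -0.52, 0.12, 0, 0.9])

```text
t: 12.35
eef_pos: [0.6419, -0.3168, 0.2196]
tcp_rot: [-2.345, -2.086, 0.001]
ft_force: [0.4, -0.0, 0.7]
finger_gap: 0.901
grip_force: 0.0
```

>>> move_arm(increments=[0, 0, 0, 0, 0, 0, 0.9, 0, 0, 0, 0, 0, 0, 0.9])

```text
t: 12.6
eef_pos: [0.6419, -0.3148, 0.2197]
tcp_rot: [-2.345, -2.086, -0.0]
ft_force: [-0.2, 0.3, 0.1]
finger_gap: 0.9
grip_force: 0.0
```

```bash
python3 -c "
from h import *
B=(.6443,-.3156)
go((*B,.22),(*B,.036),(*B,.24),cw(0,0,.24),cw(0,0,.042))"
```

```text
t 12.6 tcp [ 0.6419 -0.3148  0.2197] y-dir deg -6.71 tilt [-0.0019  0.0024] q7 0.52
[-0.006  0.025 -0.003]
[-0.004  0.004  1.84 ]
[ 0.004 -0.004 -2.04 ]
[ 3.46  -0.984  0.01 ]
[-0.004  0.004  1.98 ]
```

>>> move_arm(increments=[0, 0, 0, -0.01, 0.025, 0.1, 0.9, 0, 0, 0, 0, 0, 0.4, 0.9, 0, 0, 0, 0, 0, 0.4, 0.9, 0, 0, 0, 0, 0, 0.4, 0.9, 0, 0, 0, 0, 0, 0.3, 0.9, 0, 0, 0, 0, 0, 0.16, 0.9, 0, 0, 0, 0, 0, 0.08, 0.9, 0, 0, 0, 0, 0, 0, 0.9])

```text
t: 13.6
eef_pos: [0.645, -0.3167, 0.0376]
tcp_rot: [2.347, 2.088, 0.0]
ft_force: [-0.2, 0.1, -0.4]
finger_gap: 0.897
grip_force: 0.0
```

>>> move_arm(increments=[0, 0, 0, 0, 0, 0, 0.3, 0, 0, 0, 0, 0, 0, 0.3, 0, 0, 0, 0, 0, 0, 0.3, 0, 0, 0, 0, 0, 0, 0.3, 0, 0, 0, 0, 0, 0, 0.3, 0, 0, 0, 0, 0, 0, 0.3])

```text
t: 14.35
eef_pos: [0.6452, -0.3175, 0.0391]
tcp_rot: [2.346, 2.086, 0.001]
ft_force: [-1.3, 1.2, 5.9]
finger_gap: 0.69
grip_force: 43.3
```

```bash
python3 -c "
from h import *
go(cw(0,0,.042))"
```

```text
t 14.35 tcp [ 0.6452 -0.3175  0.0391] y-dir deg -6.71 tilt [ 0.002  -0.0011] q7 0.58
[ 3.478 -0.995 -0.034]
```

>>> move_arm(increments=[0, 0, 0, 0, 0, -0.2, 0.3, 0, 0, 0, 0, 0, -0.45, 0.3, 0, 0, 0, 0, 0, -0.5, 0.3, 0, 0, 0, 0, 0, -0.5, 0.3, 0, 0, 0, 0, 0, -0.39, 0.3, 0, 0, 0, 0, 0, 0, 0.3])

```text
t: 15.1
eef_pos: [0.6461, -0.3183, 0.2462]
tcp_rot: [2.341, 2.082, 0.004]
ft_force: [-0.5, -0.1, -2.3]
finger_gap: 0.69
grip_force: 44.5
```

>>> move_arm(increments=[0, 0, 0, 0.3, -0.085, 0, 0.3, 0, 0, 0, 0.45, -0.128, 0, 0.3, 0, 0, 0, 0.5, -0.142, 0, 0.3, 0, 0, 0, 0.5, -0.142, 0, 0.3, 0, 0, 0, 0.5, -0.142, 0, 0.3, 0, 0, 0, 0.5, -0.142, 0, 0.3, 0, 0, 0, 0.45, -0.128, 0, 0.3, 0, 0, 0, 0.26, -0.075, 0, 0.3])

```text
t: 16.1
eef_pos: [0.5851, 0.0425, 0.239]
tcp_rot: [-2.339, -2.09, 0.004]
ft_force: [0.6, -0.6, -3.5]
finger_gap: 0.69
grip_force: 44.5
```

>>> move_arm(increments=[0, 0, 0, 0, 0, 0, 0.3, 0, 0, 0, 0, 0, 0, 0.3, 0, 0, 0, 0, 0, 0, 0.3])

```text
t: 16.48
eef_pos: [0.5871, 0.0361, 0.2409]
tcp_rot: [2.35, 2.084, -0.002]
ft_force: [-0.1, -0.6, -3.4]
finger_gap: 0.691
grip_force: 44.5
```

```bash
python3 -c "
from h import *
go(cw(0,0,.24),cw(0,0,.042))"
```

```text
t 16.475 tcp [0.5871 0.0361 0.2409] y-dir deg -6.88 tilt [-0.0009 -0.0014] q7 0.02
[ 0.033 -0.005  0.009]
[3.00e-03 1.00e-03 1.98e+00]
```

>>> move_arm(increments=[0, 0, 0, 0.015, 0, 0, 0.3, 0, 0, 0, 0, 0, 0.35, 0.3, 0, 0, 0, 0, 0, 0.4, 0.3, 0, 0, 0, 0, 0, 0.4, 0.3, 0, 0, 0, 0, 0, 0.35, 0.3, 0, 0, 0, 0, 0, 0.25, 0.3, 0, 0, 0, 0, 0, 0.1, 0.3, 0, 0, 0, 0, 0, 0, 0.3])

```text
t: 17.48
eef_pos: [0.5876, 0.0394, 0.0562]
tcp_rot: [-2.348, -2.087, 0.0]
ft_force: [-0.0, -0.2, -3.0]
finger_gap: 0.694
grip_force: 44.5
```

>>> move_arm(increments=[0, 0, 0, 0, 0, 0.05, 0.3, 0, 0, 0, 0, 0, 0.04, 0.3, 0, 0, 0, 0, 0, 0.03, 0.3, 0, 0, 0, 0, 0, 0.015, 0.3, 0, 0, 0, 0, 0, 0, 0.3])

```text
t: 18.1
eef_pos: [0.5874, 0.0397, 0.0431]
tcp_rot: [-2.347, -2.088, -0.0]
ft_force: [-0.6, 0.6, -0.1]
finger_gap: 0.686
grip_force: 44.6
```

>>> move_arm(increments=[0, 0, 0, 0, 0, 0.01, 0.3, 0, 0, 0, 0, 0, 0, 0.75, 0, 0, 0, 0, 0, 0, 0.85, 0, 0, 0, 0, 0, 0, 0.85, 0, 0, 0, 0, 0, -0.2, 0.85, 0, 0, 0, 0, 0, -0.3, 0.85, 0, 0, 0, 0, 0, -0.4, 0.85, 0, 0, 0, 0, 0, -0.5, 0.85])

```text
t: 19.1
eef_pos: [0.5868, 0.0398, 0.1822]
tcp_rot: [-2.347, -2.087, 0.003]
ft_force: [0.8, 0.1, 0.2]
finger_gap: 0.848
grip_force: 0.0
```

>>> move_arm(increments=[0, 0, 0, 0, 0, -0.4, 0.9, 0, 0, 0, 0, 0, 0, 0.9, 0, 0, 0, 0, 0, 0, 0.9])

```text
t: 19.48
eef_pos: [0.5868, 0.0399, 0.2211]
tcp_rot: [-2.347, -2.087, 0.001]
ft_force: [-0.1, 0.1, 0.2]
finger_gap: 0.897
grip_force: 0.0
```

```bash
python3 -c "
from h import *
A=(.5475,-.218)
go((*A,.22),(*A,.036),(*A,.24),cw(0,-.067,.24),cw(0,0,.042))"
```

```text
t 19.475 tcp [0.5868 0.0399 0.2211] y-dir deg -6.69 tilt [-0.0014  0.0002] q7 0.03
[-2.607 -0.09   0.011]
[-0.     0.003  1.84 ]
[ 0.    -0.003 -2.04 ]
[ 1.933  0.092 -0.   ]
[0.67  0.003 1.98 ]
```

>>> move_arm(increments=[0, 0, 0, -0.4, -0.015, 0, 0.85, 0, 0, 0, -0.5, -0.015, 0, 0.85, 0, 0, 0, -0.5, -0.015, 0, 0.85, 0, 0, 0, -0.5, -0.015, 0, 0.85, 0, 0, 0, -0.4, -0.015, 0, 0.85, 0, 0, 0, -0.3, -0.015, 0, 0.85, 0, 0, 0, 0, 0, 0, 0.85, 0, 0, 0, 0, 0, 0, 0.85])

```text
t: 20.48
eef_pos: [0.548, -0.2159, 0.2204]
tcp_rot: [-2.344, -2.087, 0.0]
ft_force: [0.6, 0.1, -0.1]
finger_gap: 0.848
grip_force: 0.0
```

```bash
python3 -c "
from h import *
A=(.5475,-.218)
go((*A,.22))"
```

```text
t 20.475 tcp [ 0.548  -0.2159  0.2204] y-dir deg -6.64 tilt [-0.0022  0.0022] q7 0.47
[-0.022 -0.003  0.004]
```

>>> move_arm(increments=[0, 0, 0, -0.015, 0, 0.1, 0.85, 0, 0, 0, 0, 0, 0.4, 0.85, 0, 0, 0, 0, 0, 0.4, 0.85, 0, 0, 0, 0, 0, 0.4, 0.85, 0, 0, 0, 0, 0, 0.3, 0.85, 0, 0, 0, 0, 0, 0.16, 0.85, 0, 0, 0, 0, 0, 0.08, 0.85, 0, 0, 0, 0, 0, 0, 0.85])

```text
t: 21.48
eef_pos: [0.5483, -0.2189, 0.038]
tcp_rot: [2.347, 2.088, 0.0]
ft_force: [-0.2, 0.2, -0.4]
finger_gap: 0.85
grip_force: 0.0
```

>>> move_arm(increments=[0, 0, 0, 0, 0, 0, 0.3, 0, 0, 0, 0, 0, 0, 0.3, 0, 0, 0, 0, 0, 0, 0.3, 0, 0, 0, 0, 0, 0, 0.3, 0, 0, 0, 0, 0, 0, 0.3, 0, 0, 0, 0, 0, 0, 0.3])

```text
t: 22.22
eef_pos: [0.5487, -0.2194, 0.039]
tcp_rot: [2.346, 2.086, 0.002]
ft_force: [-1.0, 0.3, 5.2]
finger_gap: 0.693
grip_force: 43.7
```

```bash
python3 -c "
from h import *
go(cw(0,-.068,.042))"
```

```text
t 22.225 tcp [ 0.5487 -0.2194  0.039 ] y-dir deg -6.71 tilt [ 0.0021 -0.0008] q7 0.58
[ 1.936  0.078 -0.03 ]
```

>>> move_arm(increments=[0, 0, 0, 0, 0, -0.2, 0.3, 0, 0, 0, 0, 0, -0.45, 0.3, 0, 0, 0, 0, 0, -0.5, 0.3, 0, 0, 0, 0, 0, -0.5, 0.3, 0, 0, 0, 0, 0, -0.39, 0.3, 0, 0, 0, 0, 0, 0, 0.3])

```text
t: 22.98
eef_pos: [0.5493, -0.2199, 0.2446]
tcp_rot: [2.343, 2.084, 0.005]
ft_force: [-1.1, -0.3, -2.5]
finger_gap: 0.685
grip_force: 44.3
```

>>> move_arm(increments=[0, 0, 0, 0.3, 0.013, 0, 0.3, 0, 0, 0, 0.4, 0.013, 0, 0.3, 0, 0, 0, 0.5, 0.013, 0, 0.3, 0, 0, 0, 0.4, 0.013, 0, 0.3, 0, 0, 0, 0.32, 0.013, 0, 0.3, 0, 0, 0, 0, 0, 0, 0.3, 0, 0, 0, 0, 0, 0, 0.3])

```text
t: 23.85
eef_pos: [0.5757, -0.03, 0.2401]
tcp_rot: [-2.347, -2.086, 0.006]
ft_force: [0.8, -0.7, -1.6]
finger_gap: 0.691
grip_force: 44.3
```

```bash
python3 -c "
from h import *
go(cw(0,-.068,.24),cw(0,-.068,.042))"
```

```text
t 23.85 tcp [ 0.5757 -0.03    0.2401] y-dir deg -6.76 tilt [-0.0036 -0.0012] q7 0.14
[0.023 0.032 0.001]
[0.003 0.007 1.98 ]
```

>>> move_arm(increments=[0, 0, 0, 0.005, 0.02, 0, 0.3, 0, 0, 0, 0, 0, 0.35, 0.3, 0, 0, 0, 0, 0, 0.4, 0.3, 0, 0, 0, 0, 0, 0.4, 0.3, 0, 0, 0, 0, 0, 0.35, 0.3, 0, 0, 0, 0, 0, 0.25, 0.3, 0, 0, 0, 0, 0, 0.1, 0.3, 0, 0, 0, 0, 0, 0, 0.3])

```text
t: 24.85
eef_pos: [0.5789, -0.0296, 0.0566]
tcp_rot: [-2.349, -2.086, 0.001]
ft_force: [0.4, 0.3, -2.4]
finger_gap: 0.686
grip_force: 44.2
```

>>> move_arm(increments=[0, 0, 0, 0, 0, 0.05, 0.3, 0, 0, 0, 0, 0, 0.04, 0.3, 0, 0, 0, 0, 0, 0.03, 0.3, 0, 0, 0, 0, 0, 0.015, 0.3, 0, 0, 0, 0, 0, 0, 0.3])

```text
t: 25.48
eef_pos: [0.5789, -0.0288, 0.0433]
tcp_rot: [2.347, 2.088, -0.0]
ft_force: [0.4, -0.1, -2.5]
finger_gap: 0.687
grip_force: 44.2
```

>>> move_arm(increments=[0, 0, 0, 0, 0, 0.015, 0.3, 0, 0, 0, 0, 0, 0.01, 0.3, 0, 0, 0, 0, 0, 0, 0.3])

```text
t: 25.85
eef_pos: [0.579, -0.0288, 0.0431]
tcp_rot: [-2.348, -2.088, -0.002]
ft_force: [-4.4, 0.5, 10.6]
finger_gap: 0.69
grip_force: 45.1
```

Contact. I'll release, rise, and check with a top view from one side.

>>> move_arm(increments=[0, 0, 0, 0, 0, -0.01, 0.3, 0, 0, 0, 0, 0, 0, 0.75, 0, 0, 0, 0, 0, 0, 0.85, 0, 0, 0, 0, 0, 0, 0.85, 0, 0, 0, 0, 0, -0.2, 0.85, 0, 0, 0, 0, 0, -0.3, 0.85, 0, 0, 0, 0, 0, -0.4, 0.85, 0, 0, 0, 0, 0, -0.5, 0.85])

```text
t: 26.85
eef_pos: [0.5782, -0.0286, 0.1821]
tcp_rot: [-2.346, -2.087, 0.003]
ft_force: [0.1, 0.5, -0.1]
finger_gap: 0.85
grip_force: 0.0
```

>>> move_arm(increments=[0, 0, 0, 0, 0, -0.4, 1, 0, 0, 0, -0.4, -0.35, 0, 1, 0, 0, 0, -0.45, -0.35, 0, 1, 0, 0, 0, -0.45, -0.35, 0, 1, 0, 0, 0, -0.3, 0, 0, 1, 0, 0, 0, 0, 0, 0, 1, 0, 0, 0, 0, 0, 0, 1])

```text
t: 27.72
eef_pos: [0.4564, -0.1744, 0.2216]
tcp_rot: [-2.346, -2.089, -0.001]
ft_force: [0.0, 0.4, 0.3]
finger_gap: 0.997
grip_force: 0.0
```

```bash
python3 -c "
from h import *
go((.453,-.215,.2),(.453,-.215,.012),(.453,-.215,.25))
crop('top',205,150,190,130,4,'t4')"
```

```text
t 27.725 tcp [ 0.4564 -0.1744  0.2216] y-dir deg -6.63 tilt [-0.0002  0.0009] q7 0.46
[-0.407  0.013  0.216]
[-2.00e-03  1.00e-03  1.88e+00]
[ 2.00e-03 -1.00e-03 -2.38e+00]
```

View pics/t4.png

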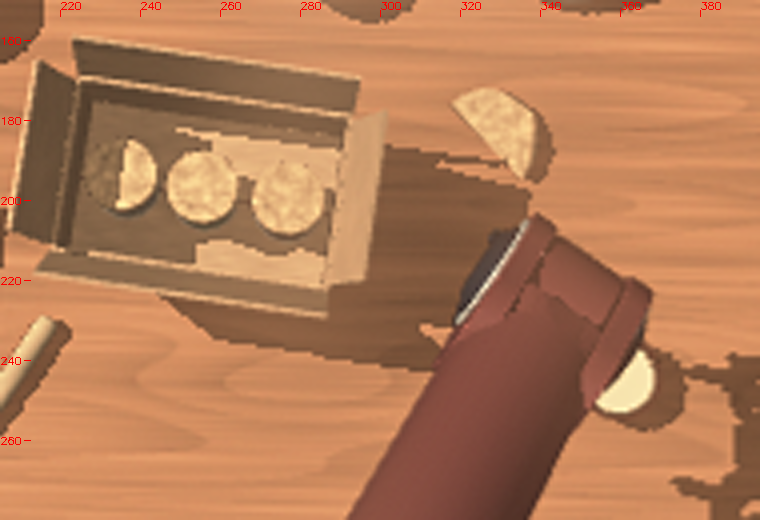

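All three jars stand upright in the carton (crop 120,175; 202,187; 288,198) and the cork has not moved. Next is the paper.

>>> move_arm(increments=[0, 0, 0, -0.2, 0.005, 0.2, 1, 0, 0, 0, -0.2, 0.005, 0.3, 1, 0, 0, 0, 0, 0, 0.4, 1, 0, 0, 0, 0, 0, 0.4, 1, 0, 0, 0, 0, 0, 0.4, 1, 0, 0, 0, 0, 0, 0.3, 1, 0, 0, 0, 0, 0, 0.12, 1, 0, 0, 0, 0, 0, 0, 1])

```text
t: 28.78
eef_pos: [0.4525, -0.2145, 0.0094]
tcp_rot: [-2.345, -2.089, 0.0]
ft_force: [0.4, 0.1, -0.1]
finger_gap: 0.995
grip_force: 0.0
```

>>> move_arm(increments=[0, 0, 0, 0, 0, 0, 0.2, 0, 0, 0, 0, 0, 0, 0.2, 0, 0, 0, 0, 0, 0, 0.2, 0, 0, 0, 0, 0, 0, 0.2, 0, 0, 0, 0, 0, 0, 0.2, 0, 0, 0, 0, 0, 0, 0.2, 0, 0, 0, 0, 0, 0, 0.2], squeeze=30)

```text
t: 29.65
eef_pos: [0.453, -0.2157, 0.0113]
tcp_rot: [2.346, 2.086, 0.002]
ft_force: [-0.2, 1.1, 4.8]
finger_gap: 0.658
grip_force: 31.1
```

>>> move_arm(increments=[0, 0, 0, 0, 0, -0.2, 0.2, 0, 0, 0, 0, 0, -0.45, 0.2, 0, 0, 0, 0, 0, -0.5, 0.2, 0, 0, 0, 0, 0, -0.5, 0.2, 0, 0, 0, 0, 0, -0.5, 0.2, 0, 0, 0, 0, 0, -0.2, 0.2, 0, 0, 0, 0, 0, 0, 0.2])

```text
t: 30.52
eef_pos: [0.453, -0.2156, 0.2468]
tcp_rot: [2.344, 2.085, 0.004]
ft_force: [-0.2, 0.0, -0.5]
finger_gap: 0.653
grip_force: 32.2
```

```bash
python3 -c "
from h import *
go((.47,.1,.25),(.5,.415,.25),(.5,.415,.13))"
```

```text
t 30.525 tcp [ 0.453  -0.2156  0.2468] y-dir deg -6.69 tilt [ 0.0047 -0.0013] q7 0.54
[ 3.155 -0.198 -0.035]
[ 3.163e+00 -6.900e-02 -3.000e-03]
[ 1.0e-03 -6.0e-03  1.2e+00]
```

>>> move_arm(increments=[0, 0, 0, 0.4, -0.025, 0, 0.2, 0, 0, 0, 0.45, -0.025, 0, 0.2, 0, 0, 0, 0.45, -0.025, 0, 0.2, 0, 0, 0, 0.45, -0.025, 0, 0.2, 0, 0, 0, 0.45, -0.025, 0, 0.2, 0, 0, 0, 0.45, -0.025, 0, 0.2, 0, 0, 0, 0.45, -0.025, 0, 0.2, 0, 0, 0, 0.45, -0.025, 0, 0.2])

```text
t: 31.52
eef_pos: [0.4727, 0.1409, 0.2434]
tcp_rot: [-2.347, -2.087, 0.004]
ft_force: [0.2, 0.1, -0.3]
finger_gap: 0.651
grip_force: 32.2
```

>>> move_arm(increments=[0, 0, 0, 0.45, -0.01, 0, 0.2, 0, 0, 0, 0.45, -0.01, 0, 0.2, 0, 0, 0, 0.45, -0.01, 0, 0.2, 0, 0, 0, 0.45, -0.01, 0, 0.2, 0, 0, 0, 0.45, -0.01, 0, 0.2, 0, 0, 0, 0.4, -0.01, 0, 0.2, 0, 0, 0, 0.1, -0.01, 0, 0.2, 0, 0, 0, 0, 0, 0, 0.2])

```text
t: 32.52
eef_pos: [0.4983, 0.4131, 0.2431]
tcp_rot: [2.347, 2.088, -0.005]
ft_force: [0.0, -1.4, -0.3]
finger_gap: 0.65
grip_force: 32.2
```

>>> move_arm(increments=[0, 0, 0, 0, 0, 0.4, 0.2, 0, 0, 0, 0, 0, 0.4, 0.2, 0, 0, 0, 0, 0, 0.4, 0.2, 0, 0, 0, 0, 0, 0.2, 0.2, 0, 0, 0, 0, 0, 0, 1, 0, 0, 0, 0, 0, 0, 1, 0, 0, 0, 0, 0, 0, 1, 0, 0, 0, 0, 0, 0, 1])

```text
t: 33.52
eef_pos: [0.4994, 0.4138, 0.1059]
tcp_rot: [2.347, 2.088, 0.003]
ft_force: [-0.6, -0.3, -0.4]
finger_gap: 1.0
grip_force: 0.0
```

>>> move_arm(increments=[0, 0, 0, 0, 0, -0.3, 1, 0, 0, 0, 0, 0, -0.4, 1, 0, 0, 0, 0, 0, -0.4, 1, 0, 0, 0, 0, 0, -0.2, 1, 0, 0, 0, 0, 0, 0, 1])

```text
t: 34.15
eef_pos: [0.5, 0.4141, 0.2372]
tcp_rot: [2.347, 2.088, 0.008]
ft_force: [-0.3, 0.4, -0.6]
finger_gap: 0.998
grip_force: 0.0
```

```bash
python3 -c "
from h import *
go((.47,.1,.23),(.656,-.2174,.2))
crop('top',90,150,290,160,2,'t5')"
```

```text
t 34.15 tcp [0.5    0.4141 0.2372] y-dir deg -6.69 tilt [0.0038 0.0031] q7 -0.63
[-3.155  0.068  0.061]
[-2.937  2.216  0.297]
```

View pics/t5.png

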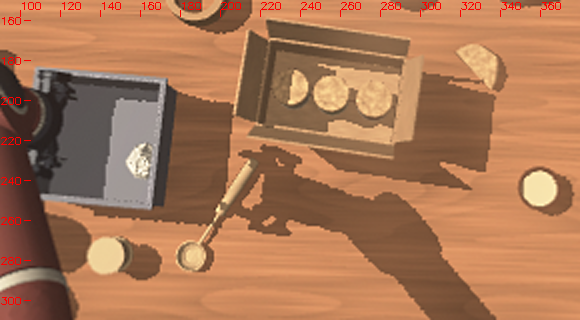

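Paper is in the bin (crop 140,160 px) and the cork is unmoved. I'll go to the cork and turn 39° to grip across it.

>>> move_arm(increments=[0, 0, 0, -0.435, 0.163, 0, 1, 0, 0, 0, -0.435, 0.163, 0, 1, 0, 0, 0, -0.435, 0.163, 0, 1, 0, 0, 0, -0.435, 0.163, 0, 1, 0, 0, 0, -0.435, 0.163, 0, 1, 0, 0, 0, -0.435, 0.163, 0, 1, 0, 0, 0, -0.435, 0.163, 0, 1, 0, 0, 0, -0.435, 0.163, 0, 1])

```text
t: 35.2
eef_pos: [0.5871, 0.0515, 0.2331]
tcp_rot: [-2.346, -2.087, 0.004]
ft_force: [-0.1, -0.2, -0.0]
finger_gap: 0.997
grip_force: 0.0
```

>>> move_arm(increments=[0, 0, 0, -0.435, 0.163, 0, 1, 0, 0, 0, -0.435, 0.163, 0, 1, 0, 0, 0, -0.435, 0.163, 0, 1, 0, 0, 0, -0.435, 0.163, 0, 1, 0, 0, 0, -0.435, 0.163, 0, 1, 0, 0, 0, -0.435, 0.163, 0, 1, 0, 0, 0, 0, 0, 0, 1])

```text
t: 36.08
eef_pos: [0.6523, -0.2239, 0.2323]
tcp_rot: [-2.356, -2.078, 0.009]
ft_force: [0.0, 0.4, -0.1]
finger_gap: 0.996
grip_force: 0.0
```

>>> move_arm(increments=[0, 0, 0.109, 0, 0, 0, 0.9, 0, 0, 0.109, 0, 0, 0, 0.9, 0, 0, 0.109, 0, 0, 0, 0.8, 0, 0, 0.109, 0, 0, 0, 0.8, 0, 0, 0, 0, 0, 0, 0.8, 0, 0, 0, 0, 0, 0, 0.8])

```text
t: 36.83
eef_pos: [0.6544, -0.2169, 0.234]
tcp_rot: [-2.909, -1.183, 0.001]
ft_force: [-0.6, 0.1, -0.4]
finger_gap: 0.805
grip_force: 0.0
```

```bash
python3 -c "
from h import *
c=(.6555,-.2175)
go((*c,.22),(*c,.002))"
```

```text
t 36.825 tcp [ 0.6544 -0.2169  0.234 ] y-dir deg -45.76 tilt [-0.0013  0.001 ] q7 -0.2
[0.004 0.012 0.14 ]
[1.00e-03 4.00e-03 2.18e+00]
```

>>> move_arm(increments=[0, 0, 0, 0, 0.01, 0.3, 0.8, 0, 0, 0, 0, 0, 0.45, 0.8, 0, 0, 0, 0, 0, 0.5, 0.8, 0, 0, 0, 0, 0, 0.45, 0.8, 0, 0, 0, 0, 0, 0.35, 0.8, 0, 0, 0, 0, 0, 0.2, 0.8, 0, 0, 0, 0, 0, 0.06, 0.8, 0, 0, 0, 0, 0, 0, 0.8])

```text
t: 37.83
eef_pos: [0.6559, -0.219, 0.0047]
tcp_rot: [2.911, 1.179, 0.002]
ft_force: [-0.0, 0.8, -0.2]
finger_gap: 0.795
grip_force: 0.0
```

>>> move_arm(increments=[0, 0, 0, 0, 0, 0, 0.1, 0, 0, 0, 0, 0, 0, 0.1, 0, 0, 0, 0, 0, 0, 0.1, 0, 0, 0, 0, 0, 0, 0.1, 0, 0, 0, 0, 0, 0, 0.1, 0, 0, 0, 0, 0, 0, 0.1, 0, 0, 0, 0, 0, 0, 0.1])

```text
t: 38.7
eef_pos: [0.6563, -0.2191, 0.0057]
tcp_rot: [2.91, 1.178, 0.003]
ft_force: [-1.6, 0.4, 6.2]
finger_gap: 0.497
grip_force: 31.1
```

>>> move_arm(increments=[0, 0, 0, 0, 0, -0.2, 0.1, 0, 0, 0, 0, 0, -0.45, 0.1, 0, 0, 0, 0, 0, -0.5, 0.1, 0, 0, 0, 0, 0, -0.5, 0.1, 0, 0, 0, 0, 0, -0.45, 0.1, 0, 0, 0, 0, 0, -0.2, 0.1, 0, 0, 0, 0, 0, 0, 0.1])

```text
t: 39.58
eef_pos: [0.6559, -0.2194, 0.2369]
tcp_rot: [2.909, 1.177, 0.006]
ft_force: [-0.8, -0.8, -0.8]
finger_gap: 0.504
grip_force: 30.7
```

```bash
python3 -c "
from h import *
go((.5,.415,.24))"
```

```text
t 39.575 tcp [ 0.6559 -0.2194  0.2369] y-dir deg -45.95 tilt [ 0.0047 -0.0019] q7 -0.2
[ 3.29  -5.643 -0.051]
```

>>> move_arm(increments=[0, 0, 0, 0.235, -0.403, 0, 0.1, 0, 0, 0, 0.235, -0.403, 0, 0.1, 0, 0, 0, 0.235, -0.403, 0, 0.1, 0, 0, 0, 0.235, -0.403, 0, 0.1, 0, 0, 0, 0.235, -0.403, 0, 0.1, 0, 0, 0, 0.235, -0.403, 0, 0.1, 0, 0, 0, 0.235, -0.403, 0, 0.1, 0, 0, 0, 0.235, -0.403, 0, 0.1])

```text
t: 40.58
eef_pos: [0.5645, 0.1453, 0.2324]
tcp_rot: [-2.912, -1.178, 0.005]
ft_force: [0.4, 0.2, -0.5]
finger_gap: 0.503
grip_force: 30.7
```

>>> move_arm(increments=[0, 0, 0, 0.235, -0.403, 0, 0.1, 0, 0, 0, 0.235, -0.403, 0, 0.1, 0, 0, 0, 0.235, -0.403, 0, 0.1, 0, 0, 0, 0.235, -0.403, 0, 0.1, 0, 0, 0, 0.235, -0.403, 0, 0.1, 0, 0, 0, 0.235, -0.403, 0, 0.1, 0, 0, 0, 0, 0, 0, 0.1, 0, 0, 0, 0, 0, 0, 0.1])

```text
t: 41.58
eef_pos: [0.4989, 0.4145, 0.2326]
tcp_rot: [2.911, 1.177, -0.004]
ft_force: [0.2, -0.8, -0.5]
finger_gap: 0.498
grip_force: 30.7
```

>>> move_arm(increments=[0, 0, 0, 0, 0, 0.4, 0.1, 0, 0, 0, 0, 0, 0.4, 0.1, 0, 0, 0, 0, 0, 0.4, 0.1, 0, 0, 0, 0, 0, 0.2, 0.1, 0, 0, 0, 0, 0, 0, 0.9, 0, 0, 0, 0, 0, 0, 0.9, 0, 0, 0, 0, 0, 0, 0.9, 0, 0, 0, 0, 0, 0, 0.9])

```text
t: 42.58
eef_pos: [0.4998, 0.416, 0.095]
tcp_rot: [-2.912, -1.178, -0.003]
ft_force: [-0.6, 0.4, 0.8]
finger_gap: 0.903
grip_force: 0.0
```

>>> move_arm(increments=[0, 0, 0, 0, 0, -0.4, 0.9, 0, 0, 0, 0, 0, -0.5, 0.9, 0, 0, 0, 0, 0, -0.5, 0.9, 0, 0, -0.109, 0, 0, 0, 0.5, 0, 0, -0.109, 0, 0, 0, 0, 0, 0, -0.109, 0, 0, 0, 0, 0, 0, -0.109, 0, 0, 0, 0, 0, 0, 0, 0, 0, 0, 0])

```text
t: 43.58
eef_pos: [0.4995, 0.4154, 0.2344]
tcp_rot: [-2.349, -2.085, -0.001]
ft_force: [0.4, -0.6, 0.1]
finger_gap: 0.0
grip_force: 0.0
```

```bash
python3 -c "
from h import *
go(cw(0,.114+.09,.24),cw(0,.204,.115))
crop('top',90,150,290,160,2,'t6')
crop('side',230,150,140,120,5,'s6')"
```

```text
t 43.575 tcp [0.4995 0.4154 0.2344] y-dir deg -6.83 tilt [0.0003 0.0008] q7 -0.61
[-1.589  1.311 -0.057]
[-1.00e-03 -0.00e+00  1.25e+00]
```

View pics/t6.png

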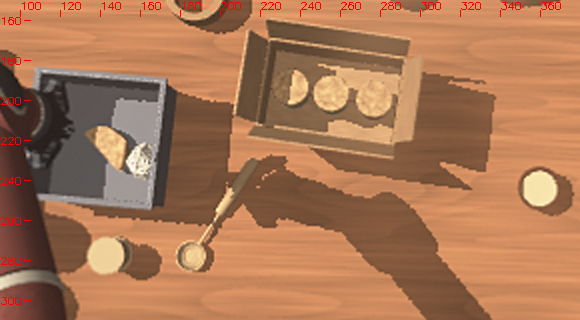

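Paper (140,160) and cork (107,145) are both in the bin, and the jars are fine. I'll now fold short_left (+y end) with the fingers shut.

>>> move_arm(increments=[0, 0, 0, -0.346, 0.262, 0, 0, 0, 0, 0, -0.346, 0.262, 0, 0, 0, 0, 0, -0.346, 0.262, 0, 0, 0, 0, 0, -0.346, 0.262, 0, 0, 0, 0, 0, -0.346, 0.262, 0, 0, 0, 0, 0, 0, 0, 0.3, 0, 0, 0, 0, 0, 0, 0.45, 0, 0, 0, 0, 0, 0, 0.45, 0])

```text
t: 44.68
eef_pos: [0.6095, 0.2287, 0.1129]
tcp_rot: [2.349, 2.085, 0.002]
ft_force: [0.1, 0.4, -0.3]
finger_gap: 0.001
grip_force: 0.0
```

>>> move_arm(increments=[0, 0, 0, -0.15, 0, 0.02, 0, 0, 0, 0, -0.2, 0, 0, 0, 0, 0, 0, -0.2, 0, 0, 0, 0, 0, 0, -0.2, 0, 0, 0, 0, 0, 0, -0.2, 0, 0, 0, 0, 0, 0, -0.15, 0, 0, 0, 0, 0, 0, 0, 0, 0, 0])

```text
t: 45.55
eef_pos: [0.5962, 0.1161, 0.1119]
tcp_rot: [2.35, 2.083, -0.003]
ft_force: [-0.8, 0.5, 1.3]
finger_gap: -0.002
grip_force: 0.0
```

```bash
python3 -c "
from h import *
go(cw(0,.064,.104),cw(0,.064,.096))"
```

```text
t 45.55 tcp [0.5962 0.1161 0.1119] y-dir deg -6.91 tilt [-0.0005 -0.0021] q7 -0.05
[-0.131 -0.002  0.079]
[0.   0.   0.08]
```

>>> move_arm(increments=[0, 0, 0, -0.1, 0, 0.03, 0, 0, 0, 0, -0.05, 0, 0.05, 0, 0, 0, 0, 0, 0, 0.04, 0, 0, 0, 0, 0, 0, 0.03, 0, 0, 0, 0, 0, 0, 0.02, 0, 0, 0, 0, 0, 0, 0, 0])

```text
t: 46.3
eef_pos: [0.5946, 0.1044, 0.096]
tcp_rot: [-2.347, -2.088, -0.0]
ft_force: [-2.2, -0.8, 7.3]
finger_gap: 0.001
grip_force: 3.7
```

```bash
python3 -c "
from h import *
go(cw(0,.064,.096))
crop('side',230,150,140,120,5,'s7')"
```

```text
t 46.3 tcp [0.5946 0.1044 0.096 ] y-dir deg -6.68 tilt [-0.0002  0.0003] q7 -0.02
[-0.014  0.001 -0.   ]
```

View pics/s7.png

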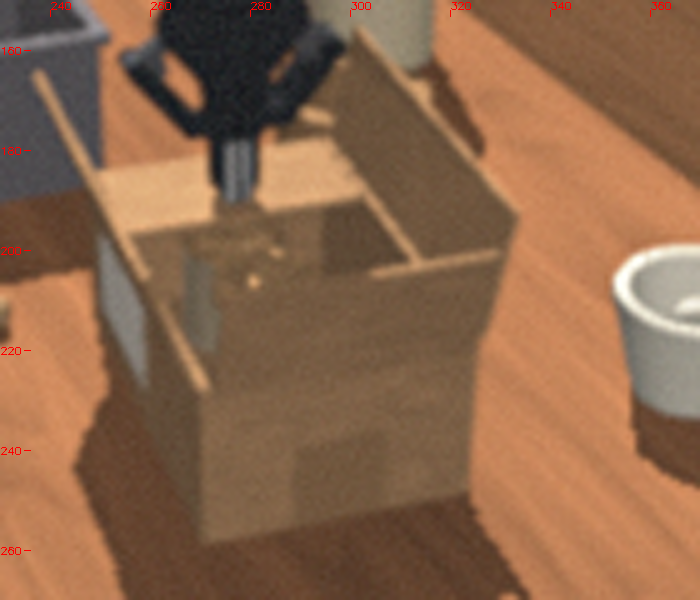

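short_left lies flat (side crop, flap around 235,205), with the fingertip at 96 mm. Next is short_right.

>>> move_arm(increments=[0, 0, 0, 0, 0, -0.3, 0, 0, 0, 0, 0, 0, -0.5, 0, 0, 0, 0, 0, 0, -0.5, 0, 0, 0, 0, -0.3, 0, -0.15, 0, 0, 0, 0, -0.5, 0, 0, 0, 0, 0, 0, -0.5, 0, 0, 0, 0, 0, 0, -0.5, 0, 0, 0, 0, 0, 0, -0.4, 0, 0, 0])

```text
t: 47.35
eef_pos: [0.5685, -0.1162, 0.2398]
tcp_rot: [2.348, 2.086, -0.001]
ft_force: [0.6, -0.5, -0.2]
finger_gap: -0.001
grip_force: 0.0
```

>>> move_arm(increments=[0, 0, 0, -0.36, 0, 0, 0, 0, 0, 0, 0, 0, 0, 0, 0, 0, 0, 0, 0, 0, 0])

```text
t: 47.72
eef_pos: [0.565, -0.1485, 0.2395]
tcp_rot: [-2.345, -2.088, -0.001]
ft_force: [0.3, 0.8, 0.5]
finger_gap: 0.004
grip_force: 0.0
```

```bash
python3 -c "
from h import *
go(cw(0,-.19,.24),cw(0,-.19,.112),cw(0,-.079,.112))"
```

```text
t 47.725 tcp [ 0.565  -0.1485  0.2395] y-dir deg -6.63 tilt [-0.0003  0.0014] q7 0.34
[-0.007 -0.001 -0.005]
[-2.00e-03  1.00e-03  1.28e+00]
[1.11e+00 1.00e-03 1.00e-03]
```

>>> move_arm(increments=[0, 0, 0, 0, 0, 0.3, 0, 0, 0, 0, 0, 0, 0.4, 0, 0, 0, 0, 0, 0, 0.4, 0, 0, 0, 0, 0, 0, 0.18, 0, 0, 0, 0, 0.15, 0, 0, 0, 0, 0, 0, 0.2, 0, 0, 0, 0, 0, 0, 0.2, 0, 0, 0, 0, 0, 0, 0.2, 0, 0, 0])

```text
t: 48.72
eef_pos: [0.5743, -0.0745, 0.1129]
tcp_rot: [2.344, 2.087, 0.001]
ft_force: [-0.6, -4.5, -1.0]
finger_gap: 0.0
grip_force: 1.4
```

>>> move_arm(increments=[0, 0, 0, 0.2, 0, 0, 0, 0, 0, 0, 0.16, 0, 0, 0, 0, 0, 0, 0.1, 0, 0.03, 0, 0, 0, 0, 0.05, 0, 0.05, 0, 0, 0, 0, 0, 0, 0.04, 0, 0, 0, 0, 0, 0, 0.03, 0, 0, 0, 0, 0, 0, 0.02, 0, 0, 0, 0, 0, 0, 0, 0])

```text
t: 49.72
eef_pos: [0.5793, -0.0253, 0.096]
tcp_rot: [-2.348, -2.086, -0.001]
ft_force: [-3.1, 0.9, 7.2]
finger_gap: 0.002
grip_force: 3.8
```

```bash
python3 -c "
from h import *
go(cw(-.16,-.064,.25),cw(-.16,0,.25),cw(-.16,0,.116))
crop('side',230,150,140,120,5,'s8')"
```

```text
t 49.725 tcp [ 0.5793 -0.0253  0.096 ] y-dir deg -6.76 tilt [-0.0001  0.0007] q7 0.23
[ 0.011 -1.6   -1.54 ]
[ 0.64  -0.001  0.   ]
[-1.00e-03  0.00e+00  1.34e+00]
```

View pics/s8.png

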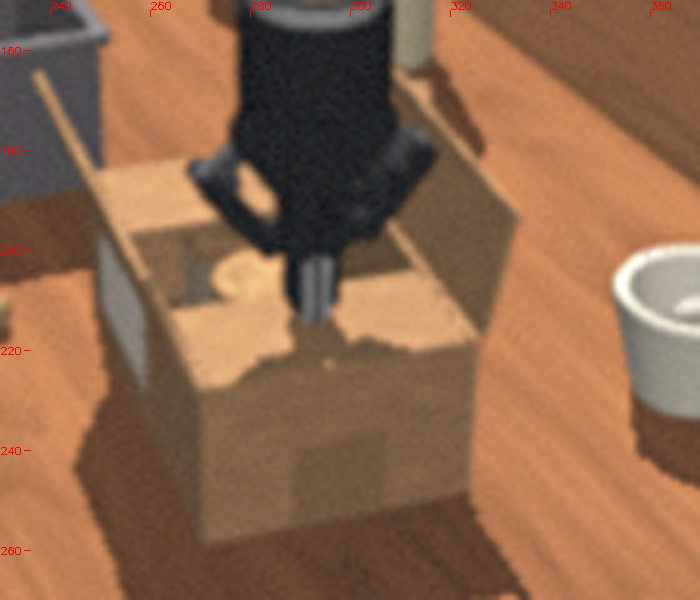

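Both short flaps are flat. I'll turn the tool 90° so the narrow side faces the long flaps.

>>> move_arm(increments=[0, 0, 0, 0, 0, -0.35, 0, 0, 0, 0, 0, 0, -0.55, 0, 0, 0, 0, 0, 0, -0.5, 0, 0, 0, 0, 0.2, -0.4, -0.14, 0, 0, 0, 0, 0.2, -0.5, 0, 0, 0, 0, 0, 0.24, -0.5, 0, 0, 0, 0, 0.112, 0, 0, 0, 0, 0, 0, 0.111, 0, 0, 0, 0])

```text
t: 50.78
eef_pos: [0.4472, 0.0551, 0.249]
tcp_rot: [-2.68, -1.639, -0.001]
ft_force: [0.9, -0.6, 0.6]
finger_gap: -0.001
grip_force: 0.0
```

>>> move_arm(increments=[0, 0, 0.111, 0, 0, 0, 0, 0, 0, 0.111, 0, 0, 0, 0, 0, 0, 0.111, 0, 0, 0, 0, 0, 0, 0.111, 0, 0, 0, 0, 0, 0, 0.111, 0, 0, 0, 0, 0, 0, 0.111, 0, 0, 0, 0, 0, 0, 0.111, 0, 0, 0, 0, 0, 0, 0, 0, 0, 0, 0])

```text
t: 51.78
eef_pos: [0.4478, 0.0548, 0.2486]
tcp_rot: [3.136, -0.182, -0.001]
ft_force: [0.1, 0.5, -0.2]
finger_gap: -0.0
grip_force: 0.0
```

```bash
python3 -c "
from h import *
go(cw(-.14,0,.25),cw(-.14,0,.116),cw(-.038,0,.116))"
```

```text
t 51.775 tcp [0.4478 0.0548 0.2486] y-dir deg -96.65 tilt [-0.0004 -0.0007] q7 -1.41
[ 0.001 -0.011 -0.014]
[ 0.00e+00 -1.00e-03  1.34e+00]
[ 1.02e+00  1.00e-03 -0.00e+00]
```

>>> move_arm(increments=[0, 0, 0, 0, 0, 0.35, 0, 0, 0, 0, 0, 0, 0.4, 0, 0, 0, 0, 0, 0, 0.4, 0, 0, 0, 0, 0, 0, 0.18, 0, 0, 0, 0, 0.15, 0, 0, 0, 0, 0, 0, 0.2, 0, 0, 0, 0, 0, 0, 0.2, 0, 0, 0, 0, 0, 0, 0.2, 0, 0, 0])

```text
t: 52.78
eef_pos: [0.5205, 0.0464, 0.1151]
tcp_rot: [-3.135, 0.179, 0.009]
ft_force: [-2.7, -0.0, 0.3]
finger_gap: 0.002
grip_force: 1.2
```

>>> move_arm(increments=[0, 0, 0, 0.2, 0, 0, 0, 0, 0, 0, 0.1, 0, 0.03, 0, 0, 0, 0, 0.05, 0, 0.05, 0, 0, 0, 0, 0, 0, 0.04, 0, 0, 0, 0, 0, 0, 0.03, 0, 0, 0, 0, 0, 0, 0.02, 0, 0, 0, 0, 0, 0, 0, 0])

```text
t: 53.65
eef_pos: [0.5568, 0.0424, 0.1]
tcp_rot: [-3.135, 0.183, 0.0]
ft_force: [-2.0, 0.8, 8.1]
finger_gap: 0.003
grip_force: 4.0
```

```bash
python3 -c "
from h import *
go(cw(-.02,0,.25),cw(.145,0,.25))"
```

```text
t 53.65 tcp [0.5568 0.0424 0.1   ] y-dir deg -96.7 tilt [0.     0.0011] q7 -1.2
[ 0.103 -0.008 -1.5  ]
[ 1.65  0.   -0.  ]
```

>>> move_arm(increments=[0, 0, 0, 0, 0, -0.35, 0, 0, 0, 0, 0, 0, -0.55, 0, 0, 0, 0, 0, 0, -0.6, 0, 0, 0, 0, 0.4, 0, 0, 0, 0, 0, 0, 0.5, 0, 0, 0, 0, 0, 0, 0.5, 0, 0, 0, 0, 0, 0, 0.35, 0, 0, 0, 0, 0, 0, 0, 0, 0, 0])

```text
t: 54.65
eef_pos: [0.7317, 0.0211, 0.2466]
tcp_rot: [3.135, -0.184, -0.003]
ft_force: [-0.3, -0.4, -0.4]
finger_gap: -0.003
grip_force: 0.0
```

>>> move_arm(increments=[0, 0, 0, 0, 0, 0.35, 0, 0, 0, 0, 0, 0, 0.4, 0, 0, 0, 0, 0, 0, 0.4, 0, 0, 0, 0, 0, 0, 0.18, 0, 0, 0, 0, -0.15, 0, 0, 0, 0, 0, 0, -0.2, 0, 0, 0, 0, 0, 0, -0.2, 0, 0, 0, 0, 0, 0, -0.2, 0, 0, 0])

```text
t: 55.65
eef_pos: [0.6579, 0.0305, 0.1178]
tcp_rot: [3.136, -0.183, 0.01]
ft_force: [3.7, -0.3, -0.5]
finger_gap: 0.005
grip_force: 1.1
```

```bash
python3 -c "
from h import *
go(cw(.045,0,.116),cw(.03,0,.108))"
```

```text
t 55.65 tcp [0.6579 0.0305 0.1178] y-dir deg -96.68 tilt [ 0.0066 -0.0008] q7 -1.25
[-0.265 -0.007  0.016]
[-0.151 -0.     0.079]
```

>>> move_arm(increments=[0, 0, 0, -0.2, 0, 0, 0, 0, 0, 0, -0.1, 0, 0.03, 0, 0, 0, 0, -0.05, 0, 0.05, 0, 0, 0, 0, 0, 0, 0.04, 0, 0, 0, 0, 0, 0, 0.03, 0, 0, 0, 0, 0, 0, 0.03, 0, 0, 0, 0, 0, 0, 0, 0])

```text
t: 56.52
eef_pos: [0.6217, 0.0347, 0.1]
tcp_rot: [-3.134, 0.183, 0.001]
ft_force: [-5.4, 1.6, 14.0]
finger_gap: 0.003
grip_force: 6.8
```

>>> move_arm(increments=[0, 0, 0, 0, 0, -0.3, 0, 0, 0, 0, 0, 0, -0.5, 0, 0, 0, 0, 0, 0, -0.5, 0, 0, 0, 0, -0.3, 0.3, 0, 0, 0, 0, 0, -0.3, 0.5, 0, 0, 0, 0, 0, -0.3, 0.5, 0, 0, 0, 0, 0, 0, 0.5, 0, 0, 0, 0, 0, 0, 0.4, 0, 0])

```text
t: 57.52
eef_pos: [0.5061, -0.1756, 0.228]
tcp_rot: [3.135, -0.186, 0.001]
ft_force: [-0.6, -0.1, 1.1]
finger_gap: -0.004
grip_force: 0.0
```

```bash
python3 -c "
from h import *
a=capture('side');b=capture('top')
f=lambda i,x,y:cv2.resize(i[y:y+130,x:x+130,::-1],(400,400),interpolation=cv2.INTER_CUBIC)
cv2.imwrite('pics/f.png',np.hstack([f(a,230,140),f(b,195,135)]))
cv2.imwrite('pics/f2.png',b[:,:,::-1])"
```

```text
(no output)
```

View pics/f.png

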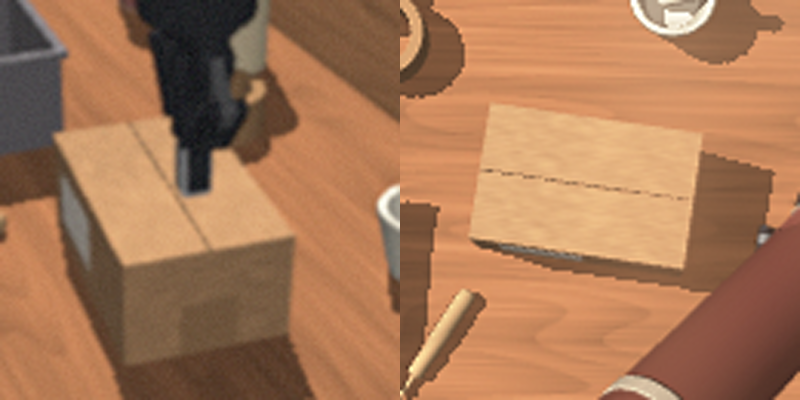

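View pics/f2.png

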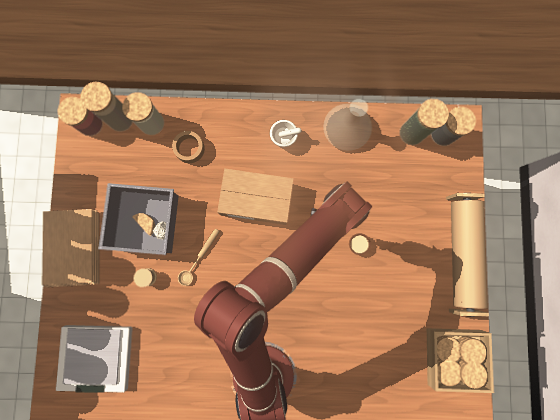

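The carton is closed with all flaps flat (seam at 560,180 in the right-hand crop), the waste is in the bin, and nothing else has moved. The arm is clear, so I'm handing in.

```bash
python3 -c "
from cell import *
print(finish_job())"
```

```text
the job is handed in; nothing more can be done
None
```

I handed in the job at about 58 s: all three jars stand upright in the carton, it is closed with the short flaps under the long ones, and the paper ball and cork half are in the bin.

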